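# Set the shaker's speed selector to step 6 and start it

## Robot

A 6-joint arm with a two-finger parallel gripper is mounted at the origin on a cart in front of the work surface, level with it; the furniture and walls round the work are solid. World frame = base frame: x ahead of the robot, y to its left, z up, the work surface at z = 0. Lengths are in m, angles in rad, forces in N, time in s.
With the tool pointing down it reaches from about 0.375 to 0.975 m from the base axis. Payload 3.8 kg.
Tool frame: the origin (TCP) lies on the mounting face of the last link; the fingertips stand 173 mm ahead of it and the grasp point (between the pads) lies 155 mm ahead of it; z points along the fingers, y is the line along which they close (so a half turn about z gives the same grasp; the last joint's range is limited). The gripper opens to 85 mm and grips with 20 to 120 N. Pads are 22 mm wide; open, the fingers measure 114 mm over their backs; the gripper's body (76 mm by 85 mm) begins 54 mm behind the grasp point. The pads swing forward as they close: fully open they stand 13 mm farther back than shut.
Start: joints at [-1.199, 0.264, 1.604, -0, 1.274, -0.037], TCP at [0.268, -0.619, 0.405] pointing down, gripper open.
Joint ranges: [-2.63, 2.63], [-0.94, 2.18], [0.31, 2.57], [-1.31, 4.45], [0, 2.66], [-2.55, 2.55]. Speed limits (rad/s): [2.57, 2.57, 3.14, 3.14, 3.14, 3.14].

## Interface

Orientations are given as a rotation vector (axis times angle).
In Python, from workcell import bot gives the robot as it stands.
- The arm moves only by the tool drive_tool, never from a script. Its argument "increments" is a list of rows, each an object with "delta_pos": the shift along the tool's x, y, z in mm, a list of three; "turn": the turn about the tool's z in rad; "jaw": the opening, from -1 (shut) to 1 (fully open). A call has 1 to 8 rows; each row shifts and turns the commanded pose from where the row before left it, along the tool's axes as they then stand; what a row does not reach is not made up. A row lasts 1/12 s, in which the tool goes at most 41.7 mm and 7.16 degrees, less where a joint would pass 70% of its speed; a pose out of reach is approached as far as the arm can. A call is refused whole if a number of a shift passes 41.7 or a number of a turn 0.125, either way. A call with a gripper value outside its range is refused whole. The fingers move at their own pace and stop on an object; "grip_force" is the grip in N (left out, the last holds). Time passes only in rows, so rows that do not move let the fingers close. It gives the time, the measured TCP pose, the force, the opening and the grip force at its end, in the units of the state.
- bot.read_state(): the state, without advancing time (a new reading comes with each control period).
- bot.read_camera(name): name is "scene" or "side" or "wrist"; returns a dict with "pixels" (480x640x3 uint8, red, green, blue), "fovy" (degrees; the focal length in pixels is half the picture's height over the tangent of half this angle, whatever the lens; pixels are square), "cx", "cy" (the principal point, pixels), "camera_from_world" (4x4, takes a point from world to camera coordinates); the wrist camera has in their place "hand_eye" (4x4, takes a point from camera to tool coordinates, whose origin is the TCP and whose axes are the flange's). Camera axes: x right, y down, z forward; pixel columns grow to the right and rows downward; lengths in m; the calibration is good to about 2 mm. A picture is of the moment at which its call begins: read the wrist's pose just before it. There is no depth.
- bot.finish_job(): hands the job in; it is judged then, once.
The state is a dict: "time": time; "q": joint angles; "joint_vel": joint speeds; "joint_torque": joint torques, N m; "tool_pos": TCP position; "tcp_rot": TCP orientation; "wrist_force": force on the tool from outside, world axes, zero at the start; "torque": the same for the moment, N m; "width": opening from 0.0 (shut) to 1.0 (fully open); "grip_force": force on a finger pad.
Only numpy, scipy, OpenCV 4.12 (cv2) and the standard library are available. Lean on these libraries where they do the work, as an engineer would, in place of code of your own. Each camera call takes 0.05 s, during which the arm holds its last target. There are 200 camera calls.

## Task

Set the speed of the bench shaker to step 6: with the outside of a fingertip, push its rotary pointer round clockwise click by click, counting from step 0 at the round stud, and never let it go past step 6. Then, with the pointer resting on step 6, press the round start button beside the dial down and let it come up again. Only push, gently: do not take the pointer between the fingers, and leave the beaker and the small bottle on the shaker's platform, and everything on the table round it, where they stand.

Things in the scene. Friction and masses are not known exactly. Their poses are not given: they have to be found in the camera images.
- shaker: bench shaker, fixed white box 240 (x) x 220 (y) x 50 mm high, flat deck on top; origin at the centre of its underside on the table, x points from its front (robot's side) to its rear, y to its left. Dial and button stand on the front half; on the rear half a low platform (x 24 to 112, y +-98 mm) whose top is 59 mm above the table, with a steel rim rod up to 64 mm
- selector (a joint): speed selector angle in rad, 0 at step 0, growing CLOCKWISE from above; detent every 0.5236 rad: step 6 is at 3.1416; stops just beyond steps 0 and 8. Starts at one of steps 0 to 3. About 0.07 N m (2 N at the pointer's end) turns it over the crest half-way between steps; then it snaps by itself into the next step and stays
- selector_axis (a point): on the dial's vertical axis at the pointer's top, 84 mm above the table; x -52, y 32 mm in the shaker's frame. Black disc, 60 mm wide, top at 62 mm; on it an upright grey fin, 10 mm thick, from 8 mm behind the axis to 46 mm in front, 62 to 84 mm above the table. Marks on the deck 55 mm from the axis: round stud at step 0, bars at steps 1 to 8. Site x axis runs along the fin
- pointer_tip (a point): outer end of the pointer fin at its top edge, 46 mm from the axis, 84 mm above the table; it points along the shaker's x axis (to the rear) at step 4, 120 degrees anticlockwise of that at step 0 and 60 degrees clockwise of it at step 6
- start_button (a joint): travel of the start button in m: 0 when up, 0.006 fully down; spring return, about 5 N fully down
- start_button_top (a point): centre of the top face of the round black start button, 28 mm in diameter, in a grey housing on the front right of the deck (x -68, y -74 mm in the shaker's frame); it is pressed straight down. Dial axis and button are 107 mm apart
- beaker: the loose glass beaker on the platform, 50 mm wide, 59 mm tall; origin at the centre of its underside; about x 72, y -58 mm in the shaker's frame
- cap_bottle: the loose small squat green bottle on the platform, 34 mm wide, 36 mm tall; origin at the centre of its underside; about x 72, y 45 mm in the shaker's frame
- slide_box: loose flat carton lying on the table left of the shaker, 79x110x32 mm; origin at the centre of its underside
- syringe_big: loose plastic syringe lying on the table right of the shaker, 37x118x28 mm; origin at the centre of its underside
- marker: loose marker pen lying on the table to the right, 12x129x14 mm; origin at the centre of its underside
- bottle: loose amber bottle with a white cap standing to the right, 42 mm wide, 86 mm tall; origin at the centre of its underside

How it is judged:
On the way, in this order (a step that is already met when the one before it is completed fails the run):
1. the pointer rests in step 6 (value of joint selector between 2.99 and 3.29 rad), for 0.3 s.
2. the start button is pressed down (value of joint start_button above 0.004 m), for 0.04 s.
At the end, for the whole second after the job is handed in: the selector rests in step 6 (3.14 rad, within 0.15), the start button has been pressed at least 4 mm after that and is up again, the beaker and the small bottle are within 15 mm of where they stood (all of step 1 and value of joint start_button below 0.002 m and distance of each of beaker, cap_bottle from where it was at the start of the episode below 0.015 m); the robot touches nothing.
It fails at once if the selector goes past step 6 over the next crest (value of joint selector above 3.41 rad).
It fails at once if the start button is pressed while the pointer is not on step 6 (value of joint start_button above 0.003 m and (value of joint selector below 2.9 rad or value of joint selector above 3.38 rad)).
It fails at once if the pointer is taken between the fingers instead of being pushed (y of the grasp point in the frame of selector_axis between -0.005 and 0.005 m and x of the grasp point in the frame of selector_axis between -0.006 and 0.048 m and z of the grasp point in the frame of selector_axis below 0.014 m).
It fails at once if the selector is forced (over 25 N) (contact force between any of the arm, the fingers and selector above 25 N).
It fails at once if a thing on the platform or on the table round the shaker is moved by 20 mm or lifted (distance of any of beaker, cap_bottle, slide_box, syringe_big, marker, bottle from where it was at the start of the episode above 0.02 m).
It also fails if it takes over 51 s, if anything falls off the work surface, if the arm or the gripper's body presses on something with over 40 N, if the wrist force passes 120 N, or if a joint passes its speed limit or range.

## Working session

There is one attempt and no reset: what is moved stays moved. The work goes in short steps, Python scripts to look and compute and a tool call to move; the robot and the scene stay as the last step left them, time stands still between calls to the robot, and variables do not carry over. Pictures are saved under pics/ and viewed, at most 10 in all, crops included, and the job is handed in when it is done.

Besides the shell and the picture viewer there is one more tool, called after "Call:" as name(argument=value, ...), one argument or row to a line, values as JSON. drive_tool: Moves the arm, as the interface text tells. Its arguments: {"type":"object","properties":{"increments":{"type":"array"},"grip_force":{"type":"number"}},"required":["increments"]}

```bash
mkdir -p pics
cat > h.py <<'E'
from workcell import bot
import numpy as np, cv2
from scipy.spatial.transform import Rotation as R
def shot(n,f):
    s=bot.read_state(); c=bot.read_camera(n)
    cv2.imwrite('pics/'+f,cv2.cvtColor(c['pixels'],cv2.COLOR_RGB2BGR))
    if n=='wrist':
        T=np.eye(4);T[:3,:3]=R.from_rotvec(s['tcp_rot']).as_matrix();T[:3,3]=s['tool_pos']
        c['camera_from_world']=np.linalg.inv(T@np.array(c['hand_eye']))
    np.savez('pics/'+f+'.npz',M=c['camera_from_world'],f=240/np.tan(np.radians(c['fovy'])/2),c=[c['cx'],c['cy']])
    return c
def pix2w(f,u,v,z):
    d=np.load('pics/'+f+'.npz');M=d['M'];W=np.linalg.inv(M)
    r=W[:3,:3]@np.array([(u-d['c'][0])/d['f'],(v-d['c'][1])/d['f'],1]);o=W[:3,3]
    return o+r*(z-o[2])/r[2]
def w2pix(f,p):
    d=np.load('pics/'+f+'.npz');q=d['M']@np.append(p,1)
    return q[:2]/q[2]*d['f']+d['c']
E
python3 - <<'E'
from h import *
for n in('scene','side'): print(shot(n,n+'1.png')['camera_from_world'])
print(bot.read_state())
E
```

```text
[[-0.66251964 -0.74901835  0.00626351  0.28704454]
 [-0.53794944  0.46997353 -0.69981089  0.32351419]
 [ 0.52122751 -0.46700791 -0.7143007   1.20562796]
 [ 0.          0.          0.          1.        ]]
[[ 0.97355146 -0.227705   -0.01865437 -0.45160891]
 [-0.10089393 -0.35523879 -0.9293147   0.10606813]
 [ 0.20498285  0.9066178  -0.3688173   1.25093267]
 [ 0.          0.          0.          1.        ]]
{'time': 0.1, 'q': array([-1.19887406e+00,  2.64706920e-01,  1.60522416e+00,  5.36383300e-06,
        1.27370495e+00, -3.68772535e-02]), 'joint_vel': array([-0.00128855, -0.00146532, -0.00259228,  0.00015061, -0.00202275,
       -0.00035326]), 'joint_torque': array([ 1.39583885e-04, -5.16706431e+01, -3.68590128e+01, -8.68367948e-06,
        6.26335881e-03, -7.33371166e-06]), 'tool_pos': array([ 0.26822196, -0.61909347,  0.40347372]), 'tcp_rot': array([-3.07422090e+00, -6.37267193e-01,  5.26911191e-04]), 'wrist_force': array([ 0.23748909, -0.09580721,  0.60146083]), 'torque': array([-0.03473438,  0.02368959, -0.02634305]), 'grip_force': 0.0, 'width': 1.0015537885911292}
```

View pics/scene1.png

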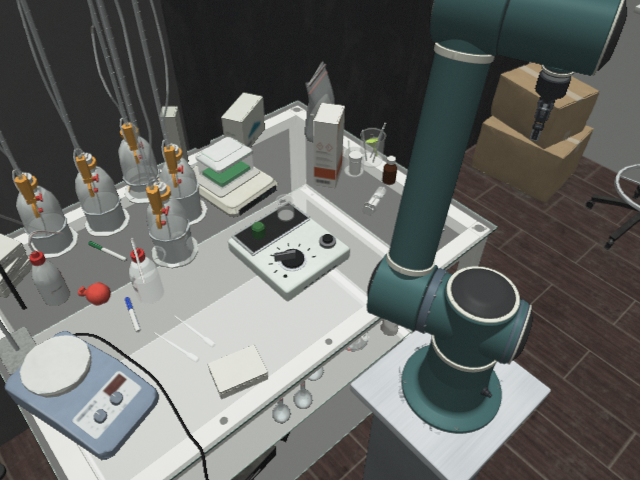

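View pics/side1.png

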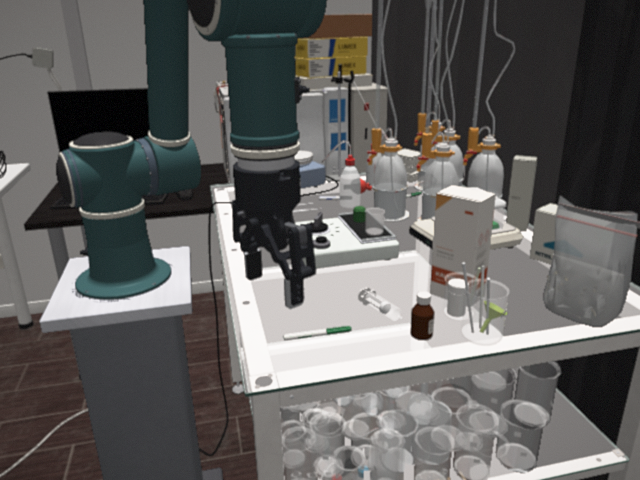

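The scene view shows the shaker at about (290,250), with the dial at (292,258) and the button at (327,240). I'll enlarge that area.

Run:
```python
from h import *
a=cv2.imread('pics/scene1.png')[190:305,220:360]
cv2.imwrite('pics/c1.png',cv2.resize(a,None,fx=5,fy=5,interpolation=cv2.INTER_CUBIC))
print(pix2w('scene1.png',292,258,.062),pix2w('scene1.png',327,238,.07))
```

```text
[0.4729869  0.05470776 0.062     ] [ 0.46160809 -0.05238403  0.07      ]
```

View pics/c1.png

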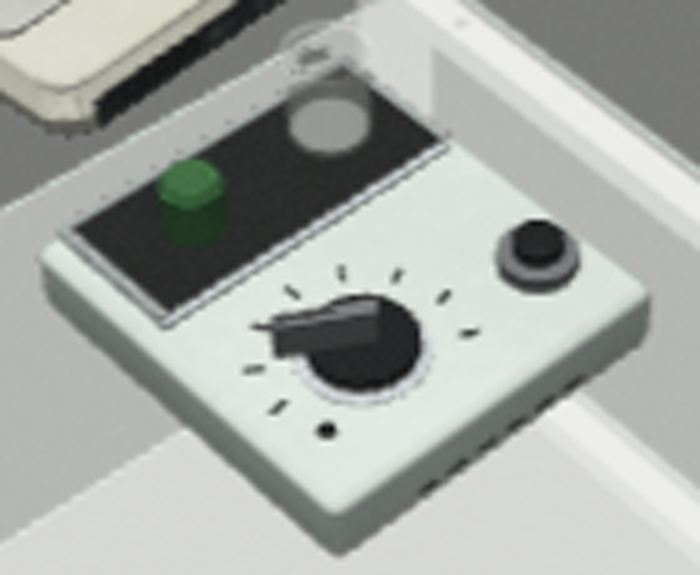

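The crop shows the stud at (325,430), the bars of steps 1 to 8 running clockwise from (278,407) to (470,333), and the fin's end at about (275,335). I'll fit the shaker's pose from the marks.

Run:
```python
from h import *
from scipy.optimize import least_squares
m=[(325,430),(278,407),(253,370),(262,326),(292,292),(342,272),(397,275),(443,297),(470,333)]
P=np.array([pix2w('scene1.png',220+(u+.5)/5-.5,190+(v+.5)/5-.5,.05)[:2] for u,v in m])
def mod(p):
    a=p[2]+np.radians(120-30*np.arange(9)); return np.c_[p[0]+.055*np.cos(a),p[1]+.055*np.sin(a)]
r=least_squares(lambda p:(mod(p)-P).ravel(),[.47,.05,0]); p=r.x
print('axis',p,'res mm',np.abs(r.fun).max()*1e3)
def sh(x,y):
    c,s=np.cos(p[2]),np.sin(p[2]);dx,dy=x+.052,y-.032
    return np.array([p[0]+c*dx-s*dy,p[1]+s*dx+c*dy])
print('shaker',sh(0,0),'button',sh(-.068,-.074))
px=lambda q:((w2pix('scene1.png',q)-[220,190]+.5)*5-.5).round()
print('button px z.07',px([*sh(-.068,-.074),.07]),'beaker',sh(.072,-.058),px([*sh(.072,-.058),.059]))
print('corner',px([*sh(-.12,.11),.05]),px([*sh(-.12,-.11),.05]),px([*sh(.12,.11),.05]))
for k in range(4):
    a=p[2]+np.radians(120-30*k); print(k,px([p[0]+.046*np.cos(a),p[1]+.046*np.sin(a),.084]))
print(px([*p[:2],.084]))
np.save('sh.npy',p)
s=bot.read_state();print(R.from_rotvec(s['tcp_rot']).as_matrix().round(3))
```

```text
axis [0.47698322 0.05157741 0.02456688] res mm 1.1383528100140927
shaker [0.52975359 0.02086442] button [ 0.46359187 -0.05478363]
button px z.07 [538. 238.] beaker [ 0.60315659 -0.03534944] [337. 130.]
corner [332. 511.] [657. 284.] [ 33. 245.]
0 [329. 371.]
1 [289. 351.]
2 [269. 319.]
3 [273. 284.]
[360. 304.]
[[ 0.918  0.398 -0.001]
 [ 0.398 -0.918  0.002]
 [ 0.    -0.002 -1.   ]]
```

Residuals are about 1 mm, and the corners, button and beaker all project onto their images. The fin's tip matches step 2 (269,319), so four clicks are needed. I'll move over with the gripper shut, high up.

Call:
drive_tool(
  increments=[
    {"delta_pos": [10, -12, 0], "turn": 0, "jaw": -1},
    {"delta_pos": [20, -25, 0], "turn": 0, "jaw": -1},
    {"delta_pos": [20, -25, 0], "turn": 0, "jaw": -1},
    {"delta_pos": [20, -25, 0], "turn": 0, "jaw": -1},
    {"delta_pos": [20, -25, 0], "turn": 0, "jaw": -1},
    {"delta_pos": [20, -25, 0], "turn": 0, "jaw": -1},
    {"delta_pos": [20, -25, 0], "turn": 0, "jaw": -1},
    {"delta_pos": [20, -25, 0], "turn": 0, "jaw": -1},
  ],
)

```text
time: 0.77
tool_pos: [0.3316, -0.3865, 0.4041]
tcp_rot: [-3.075, -0.637, 0.0]
wrist_force: [0.1, 0.1, -0.0]
width: -0.007
grip_force: 0.0
```

Call:
drive_tool(
  increments=[
    {"delta_pos": [20, -25, 0], "turn": 0, "jaw": -1},
    {"delta_pos": [20, -25, 0], "turn": 0, "jaw": -1},
    {"delta_pos": [20, -25, 0], "turn": 0, "jaw": -1},
    {"delta_pos": [20, -25, 0], "turn": 0, "jaw": -1},
    {"delta_pos": [20, -25, 0], "turn": 0, "jaw": -1},
    {"delta_pos": [20, -25, 0], "turn": 0, "jaw": -1},
    {"delta_pos": [20, -25, 0], "turn": 0, "jaw": -1},
    {"delta_pos": [20, -25, 0], "turn": 0, "jaw": -1},
  ],
)

```text
time: 1.43
tool_pos: [0.3987, -0.1394, 0.4044]
tcp_rot: [-3.076, -0.637, 0.0]
wrist_force: [0.5, 0.2, 0.1]
width: 0.001
grip_force: 0.0
```

Call:
drive_tool(
  increments=[
    {"delta_pos": [20, -25, 0], "turn": 0, "jaw": -1},
    {"delta_pos": [20, -25, 0], "turn": 0, "jaw": -1},
    {"delta_pos": [20, -25, 0], "turn": 0, "jaw": -1},
    {"delta_pos": [20, -25, 0], "turn": 0, "jaw": -1},
    {"delta_pos": [20, -25, 0], "turn": 0, "jaw": -1},
    {"delta_pos": [20, -25, 0], "turn": 0, "jaw": -1},
    {"delta_pos": [20, -25, 0], "turn": 0, "jaw": -1},
    {"delta_pos": [10, -12, 0], "turn": 0, "jaw": -1},
  ],
)

```text
time: 2.1
tool_pos: [0.4624, 0.093, 0.4044]
tcp_rot: [-3.074, -0.641, -0.0]
wrist_force: [-0.4, 0.7, -0.2]
width: 0.0
grip_force: 0.0
```

Call:
drive_tool(
  increments=[
    {"delta_pos": [0, 0, 0], "turn": -0.124, "jaw": -1},
    {"delta_pos": [0, 0, 0], "turn": -0.124, "jaw": -1},
    {"delta_pos": [0, 0, 0], "turn": -0.124, "jaw": -1},
    {"delta_pos": [0, 0, 0], "turn": -0.124, "jaw": -1},
    {"delta_pos": [0, 0, 0], "turn": -0.124, "jaw": -1},
    {"delta_pos": [0, 0, 0], "turn": -0.124, "jaw": -1},
    {"delta_pos": [0, 0, 0], "turn": -0.124, "jaw": -1},
    {"delta_pos": [0, 0, 0], "turn": -0.124, "jaw": -1},
  ],
)

```text
time: 2.77
tool_pos: [0.462, 0.0902, 0.4042]
tcp_rot: [-2.395, -2.032, 0.001]
wrist_force: [-0.6, 0.6, 0.8]
width: -0.001
grip_force: 0.0
```

Call:
drive_tool(
  increments=[
    {"delta_pos": [0, 0, 0], "turn": -0.124, "jaw": -1},
    {"delta_pos": [0, 0, 0], "turn": -0.124, "jaw": -1},
    {"delta_pos": [0, 0, 0], "turn": -0.124, "jaw": -1},
    {"delta_pos": [0, 0, 0], "turn": -0.124, "jaw": -1},
    {"delta_pos": [0, 0, 0], "turn": -0.124, "jaw": -1},
    {"delta_pos": [0, 0, 0], "turn": -0.124, "jaw": -1},
    {"delta_pos": [0, 0, 0], "turn": -0.124, "jaw": -1},
    {"delta_pos": [0, 0, 0], "turn": -0.124, "jaw": -1},
  ],
)

```text
time: 3.43
tool_pos: [0.462, 0.0901, 0.4042]
tcp_rot: [-1.14, -2.927, 0.001]
wrist_force: [0.3, 0.3, -0.1]
width: 0.0
grip_force: 0.0
```

Call:
drive_tool(
  increments=[
    {"delta_pos": [0, 0, 0], "turn": -0.124, "jaw": -1},
    {"delta_pos": [0, 0, 0], "turn": -0.124, "jaw": -1},
    {"delta_pos": [0, 0, 0], "turn": 0, "jaw": -1},
    {"delta_pos": [0, 0, 0], "turn": 0, "jaw": -1},
  ],
)

```text
time: 3.77
tool_pos: [0.462, 0.0901, 0.4043]
tcp_rot: [-0.784, -3.042, 0.0]
wrist_force: [-0.1, 0.2, -0.1]
width: -0.002
grip_force: 0.0
```

```bash
cat >> h.py <<'E'
def rel(ax=None):
    "finger pose in pointer terms: yaw deg, d,r (mm) of TCP from dial axis in tool frame; button offset in tool frame"
    p=np.load('sh.npy');s=bot.read_state();M=R.from_rotvec(s['tcp_rot']).as_matrix();t=s['tool_pos']
    yaw=np.degrees(np.arctan2(M[1,0],M[0,0]));v=M.T@(t-np.r_[p[:2],0])
    c,q=np.cos(p[2]),np.sin(p[2]);b=np.r_[p[0]-c*.016+q*.106,p[1]-q*.016-c*.106,0.]
    print('t',s['time'],'yaw',yaw.round(1),'push-step',round(((p[2]*57.296+120)-(yaw-90))/30,2),'d,r',(v[:2]*1e3).round(1),'tipz',((t+M[:,2]*.173)[2]*1e3).round(1),
     'button',(M.T@(b-t)*1e3).round(1)[:2],'tilt',M[:,2].round(3),'F',s['wrist_force'].round(2),'w',round(s['width'],3),'q6',round(s['q'][5],2))
E
python3 - <<'E'
from h import *
rel(); shot('wrist','w1.png'); p=np.load('sh.npy')
for k in range(1,4):
    a=p[2]+np.radians(120-30*k); print(k,w2pix('w1.png',[p[0]+.046*np.cos(a),p[1]+.046*np.sin(a),.084]))
print(w2pix('w1.png',[*p[:2],.084]))
E
```

```text
t 3.7667 yaw 151.1 push-step 2.01 d,r [32.  26.4] tipz 231.3 button [ -71.6 -126. ] tilt [-0.001 -0.    -1.   ] F [-0.09  0.2  -0.11] w -0.002 q6 -0.93
1 [338.28505749 226.07153222]
2 [346.04222899 254.51626828]
3 [337.83058656 281.73292303]
[286.42970517 254.81019845]
```

View pics/w1.png

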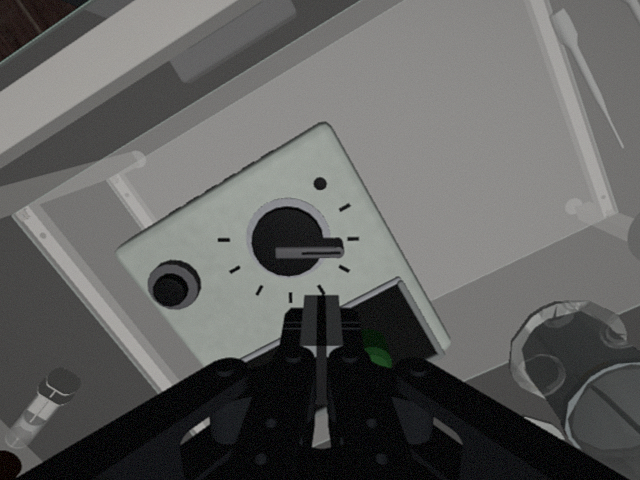

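The wrist view shows the fin lying along row 252 from (276) to the tip at (344,252), as predicted for step 2 (346,254.5). The pose is good to about 1–2 mm. I'll descend beside the fin on its anticlockwise side.

Call:
drive_tool(
  increments=[
    {"delta_pos": [0, 1, 15], "turn": 0, "jaw": -1},
    {"delta_pos": [0, 1, 30], "turn": 0, "jaw": -1},
    {"delta_pos": [0, 0, 30], "turn": 0, "jaw": -1},
    {"delta_pos": [0, 0, 30], "turn": 0, "jaw": -1},
    {"delta_pos": [0, 0, 25], "turn": 0, "jaw": -1},
    {"delta_pos": [0, 0, 18], "turn": 0, "jaw": -1},
    {"delta_pos": [0, 0, 10], "turn": 0, "jaw": -1},
    {"delta_pos": [0, 0, 4], "turn": 0, "jaw": -1},
  ],
)

```text
time: 4.48
tool_pos: [0.4623, 0.0918, 0.2408]
tcp_rot: [-0.78, -3.04, 0.002]
wrist_force: [-1.2, 0.7, -0.2]
width: -0.0
grip_force: 0.0
```

Call:
drive_tool(
  increments=[
    {"delta_pos": [-4, 0, 0], "turn": 0, "jaw": -1},
    {"delta_pos": [-4, 0, 0], "turn": 0, "jaw": -1},
    {"delta_pos": [-3, 0, 0], "turn": 0, "jaw": -1},
    {"delta_pos": [-2, 0, 0], "turn": 0, "jaw": -1},
    {"delta_pos": [0, 0, 0], "turn": 0, "jaw": -1},
    {"delta_pos": [0, 0, 0], "turn": 0, "jaw": -1},
  ],
)

```text
time: 4.98
tool_pos: [0.4751, 0.0856, 0.2434]
tcp_rot: [0.779, 3.042, 0.001]
wrist_force: [0.1, 0.2, 0.2]
width: -0.0
grip_force: 0.0
```

```bash
python3 -c "
from h import *
rel()"
```

```text
t 4.9833 yaw 151.3 push-step 2.0 d,r [17.8 29.1] tipz 70.4 button [ -57.1 -128.9] tilt [ 0.001  0.    -1.   ] F [0.1  0.22 0.18] w -0.0 q6 -0.94
```

Call:
drive_tool(
  increments=[
    {"delta_pos": [-1.9, 1.1, 0], "turn": 0.065, "jaw": -1},
    {"delta_pos": [-1.9, 1.1, 0], "turn": 0.065, "jaw": -1},
    {"delta_pos": [-1.9, 1.1, 0], "turn": 0.065, "jaw": -1},
    {"delta_pos": [-1.9, 1.1, 0], "turn": 0.065, "jaw": -1},
    {"delta_pos": [0, 0, 0], "turn": 0, "jaw": -1},
  ],
)

```text
time: 5.4
tool_pos: [0.4836, 0.085, 0.243]
tcp_rot: [1.168, 2.915, 0.0]
wrist_force: [0.1, 0.5, 0.1]
width: -0.006
grip_force: 0.0
```

Call:
drive_tool(
  increments=[
    {"delta_pos": [-1.9, 1.1, 0], "turn": 0.065, "jaw": -1},
    {"delta_pos": [-1.9, 1.1, 0], "turn": 0.065, "jaw": -1},
    {"delta_pos": [0, 0, 0], "turn": 0, "jaw": -1},
    {"delta_pos": [0, 0, 0], "turn": 0, "jaw": -1},
  ],
)

```text
time: 5.73
tool_pos: [0.4876, 0.0838, 0.2429]
tcp_rot: [1.349, 2.837, 0.0]
wrist_force: [-0.5, -0.1, 0.3]
width: -0.003
grip_force: 0.0
```

```bash
python3 -c "
from h import *
rel();shot('scene','s2.png')
a=cv2.imread('pics/s2.png')[190:305,220:360]
cv2.imwrite('pics/c2.png',cv2.resize(a,None,fx=5,fy=5,interpolation=2))"
```

```text
t 5.7333 yaw 129.1 push-step 2.74 d,r [18.2 28.7] tipz 69.9 button [ -92.3 -106.2] tilt [ 0.001 -0.    -1.   ] F [-0.45 -0.09  0.27] w -0.003 q6 -0.56
```

View pics/c2.png

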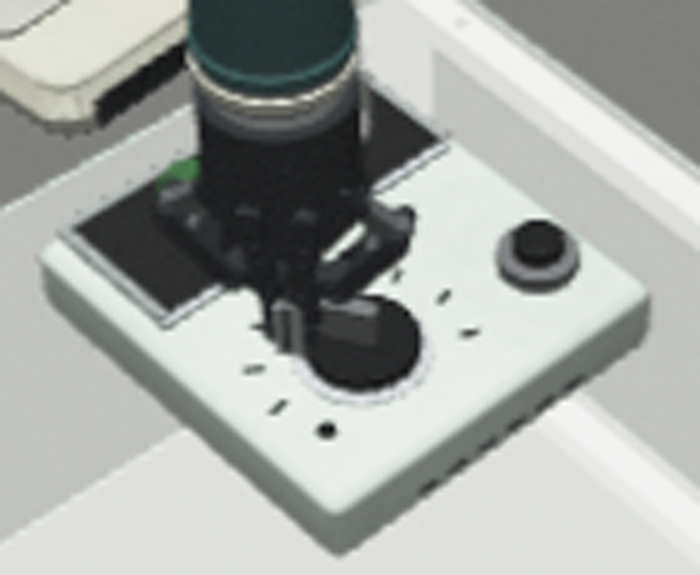

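The crop shows the fin turned one click: its top edge runs from the axis (375,305) towards (290,288), the line of step 3. The finger is just behind it. Next click.

Call:
drive_tool(
  increments=[
    {"delta_pos": [-1.9, 1.1, 0], "turn": 0.065, "jaw": -1},
    {"delta_pos": [-1.9, 1.1, 0], "turn": 0.065, "jaw": -1},
    {"delta_pos": [-1.9, 1.1, 0], "turn": 0.065, "jaw": -1},
    {"delta_pos": [-1.9, 1.1, 0], "turn": 0.065, "jaw": -1},
    {"delta_pos": [-1.9, 1.1, 0], "turn": 0.065, "jaw": -1},
    {"delta_pos": [-1.9, 1.1, 0], "turn": 0.065, "jaw": -1},
    {"delta_pos": [-1.9, 1.1, 0], "turn": 0.065, "jaw": -1},
    {"delta_pos": [-1.9, 1.1, 0], "turn": 0.065, "jaw": -1},
  ],
)

```text
time: 6.45
tool_pos: [0.5019, 0.0742, 0.2427]
tcp_rot: [-2.038, -2.391, 0.0]
wrist_force: [-0.3, -0.5, -0.2]
width: 0.0
grip_force: 0.1
```

Call:
drive_tool(
  increments=[
    {"delta_pos": [0, 0, 0], "turn": 0, "jaw": -1},
    {"delta_pos": [0, 0, 0], "turn": 0, "jaw": -1},
    {"delta_pos": [0, 0, 0], "turn": 0, "jaw": -1},
  ],
)

```text
time: 6.7
tool_pos: [0.5018, 0.0742, 0.2427]
tcp_rot: [-2.034, -2.394, 0.0]
wrist_force: [0.3, -0.3, -0.0]
width: -0.0
grip_force: 0.0
```

```bash
python3 -c "
from h import *
rel()"
```

```text
t 6.7 yaw 99.3 push-step 3.74 d,r [18.3 28.2] tipz 69.7 button [-121.1  -58.6] tilt [-0.  0. -1.] F [ 0.31 -0.33 -0.04] w -0.0 q6 -0.06
```

Call:
drive_tool(
  increments=[
    {"delta_pos": [-1.9, 1.1, 0], "turn": 0.065, "jaw": -1},
    {"delta_pos": [-1.9, 1.1, 0], "turn": 0.065, "jaw": -1},
    {"delta_pos": [-1.9, 1.1, 0], "turn": 0.065, "jaw": -1},
    {"delta_pos": [-1.9, 1.1, 0], "turn": 0.065, "jaw": -1},
    {"delta_pos": [-1.9, 1.1, 0], "turn": 0.065, "jaw": -1},
    {"delta_pos": [-1.9, 1.1, 0], "turn": 0.065, "jaw": -1},
    {"delta_pos": [-1.9, 1.1, 0], "turn": 0.065, "jaw": -1},
    {"delta_pos": [-1.9, 1.1, 0], "turn": 0.065, "jaw": -1},
  ],
)

```text
time: 7.37
tool_pos: [0.5097, 0.0587, 0.2427]
tcp_rot: [-2.584, -1.786, -0.001]
wrist_force: [0.6, -0.2, 0.2]
width: 0.003
grip_force: 0.2
```

Call:
drive_tool(
  increments=[
    {"delta_pos": [0, 0, 0], "turn": 0, "jaw": -1},
    {"delta_pos": [0, 0, 0], "turn": 0, "jaw": -1},
    {"delta_pos": [0, 0, 0], "turn": 0, "jaw": -1},
  ],
)

```text
time: 7.62
tool_pos: [0.5095, 0.0587, 0.2427]
tcp_rot: [-2.581, -1.791, 0.0]
wrist_force: [-0.6, -0.8, 0.0]
width: -0.0
grip_force: 0.0
```

```bash
python3 -c "
from h import *
rel();shot('scene','s3.png')
a=cv2.imread('pics/s3.png')[190:305,220:360]
cv2.imwrite('pics/c3.png',cv2.resize(a,None,fx=5,fy=5,interpolation=2))
p=np.load('sh.npy')
for k in (4,5,6):
    a=p[2]+np.radians(120-30*k); print(k,((w2pix('s3.png',[p[0]+.046*np.cos(a),p[1]+.046*np.sin(a),.084])-[220,190]+.5)*5).round())"
```

```text
t 7.6167 yaw 69.5 push-step 4.73 d,r [18.  27.9] tipz 69.7 button [-122.3   -3.2] tilt [-0.  0. -1.] F [-0.62 -0.8   0.  ] w -0.0 q6 0.42
4 [301. 256.]
5 [344. 240.]
6 [391. 241.]
```

View pics/c3.png

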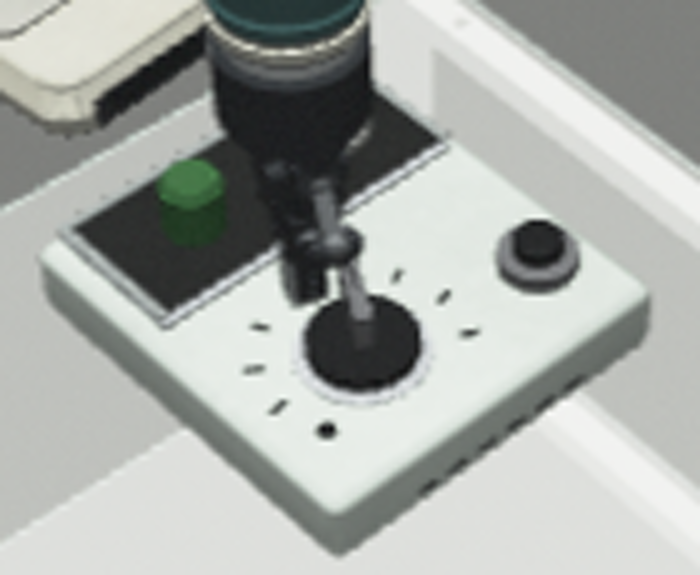

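The fin's top now runs from (362,318) up to about (344,265), which is step 5. The last click comes next, with the finger stopping well short of the following crest.

Call:
drive_tool(
  increments=[
    {"delta_pos": [-1.9, 1.1, 0], "turn": 0.065, "jaw": -1},
    {"delta_pos": [-1.9, 1.1, 0], "turn": 0.065, "jaw": -1},
    {"delta_pos": [-1.9, 1.1, 0], "turn": 0.065, "jaw": -1},
    {"delta_pos": [-1.9, 1.1, 0], "turn": 0.065, "jaw": -1},
    {"delta_pos": [-1.9, 1.1, 0], "turn": 0.065, "jaw": -1},
    {"delta_pos": [-1.9, 1.1, 0], "turn": 0.065, "jaw": -1},
    {"delta_pos": [-1.9, 1.1, 0], "turn": 0.065, "jaw": -1},
    {"delta_pos": [-1.9, 1.1, 0], "turn": 0.065, "jaw": -1},
  ],
)

```text
time: 8.33
tool_pos: [0.5088, 0.0413, 0.2428]
tcp_rot: [2.957, 1.061, 0.002]
wrist_force: [1.0, 1.0, -1.2]
width: 0.002
grip_force: 0.4
```

Call:
drive_tool(
  increments=[
    {"delta_pos": [0, 0, 0], "turn": 0, "jaw": -1},
    {"delta_pos": [0, 0, 0], "turn": 0, "jaw": -1},
    {"delta_pos": [4, 0, 0], "turn": 0, "jaw": -1},
    {"delta_pos": [4, 0, 0], "turn": 0, "jaw": -1},
    {"delta_pos": [0, 0, -20], "turn": 0, "jaw": -1},
    {"delta_pos": [0, 0, -30], "turn": 0, "jaw": -1},
    {"delta_pos": [0, 0, -20], "turn": 0, "jaw": -1},
    {"delta_pos": [0, 0, 0], "turn": 0, "jaw": -1},
  ],
)

```text
time: 9.0
tool_pos: [0.5172, 0.0468, 0.3179]
tcp_rot: [2.953, 1.065, 0.014]
wrist_force: [0.9, 0.9, 0.2]
width: -0.001
grip_force: 0.0
```

```bash
python3 -c "
from h import *
rel();shot('scene','s4.png')
a=cv2.imread('pics/s4.png')[190:305,220:360]
cv2.imwrite('pics/c4.png',cv2.resize(a,None,fx=5,fy=5,interpolation=2))"
```

```text
t 9.0 yaw 39.7 push-step 5.72 d,r [30.3 31.1] tipz 144.9 button [-108.5   42.3] tilt [ 0.009  0.    -1.   ] F [0.93 0.92 0.18] w -0.001 q6 0.92
```

View pics/c4.png

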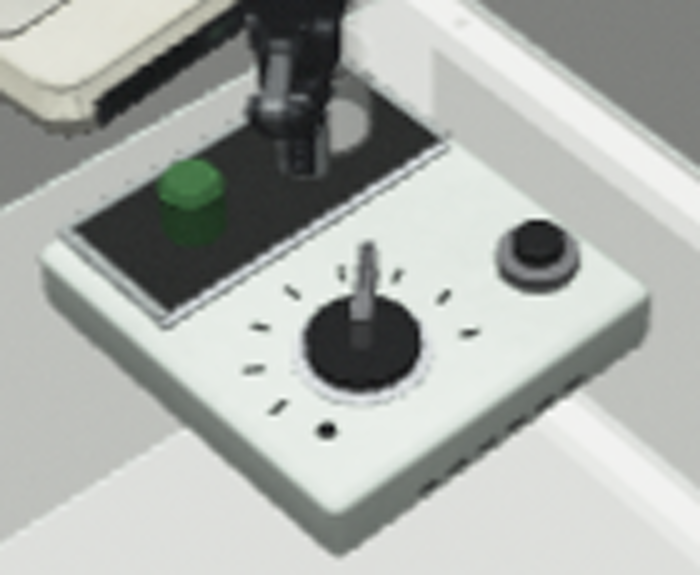

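The fin's tip is at (368,243), half-way between the predictions for step 5 (344,240) and step 6 (391,241). It either sits on the crest or is still moving, so I'll look again and measure.

```bash
python3 -c "
from h import *
shot('scene','s5.png');rel();shot('side','d5.png')
a=cv2.imread('pics/s5.png')[190:305,220:360];b=cv2.imread('pics/s4.png')[190:305,220:360]
print(cv2.absdiff(a,b)[45:80,55:90].max())
p=np.load('sh.npy')
L=[]
for n,(x,y,w,h) in (('s5.png',(280,230,35,40)),('d5.png',(290,215,60,50))):
    c=cv2.resize(cv2.imread('pics/'+n)[y:y+h,x:x+w],(400,400),interpolation=2)
    for k,col in((5,(0,0,255)),(5.5,(255,0,0)),(6,(0,200,0))):
        a=p[2]+np.radians(120-30*k)
        f=lambda q:tuple(int(v) for v in ((w2pix(n,q)-[x,y]+.5)*[400/w,400/h]))
        cv2.circle(c,f([p[0]+.046*np.cos(a),p[1]+.046*np.sin(a),.084]),4,col,-1)
    cv2.circle(c,f([*p[:2],.084]),4,(0,255,255),-1)
    L.append(c)
cv2.imwrite('pics/c5.png',np.hstack(L))"
```

```text
t 9.1 yaw 39.6 push-step 5.73 d,r [27.2 28.8] tipz 140.9 button [-105.4   44.5] tilt [ 0.003  0.    -1.   ] F [ 0.09  0.55 -1.02] w -0.001 q6 0.92
7
```

View pics/c5.png

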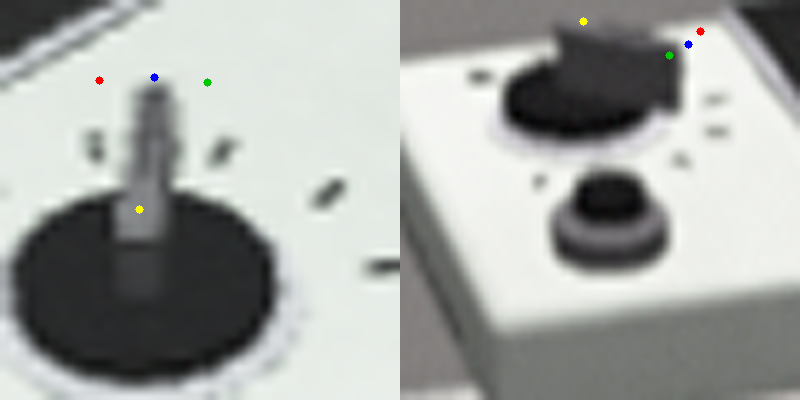

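Two pictures agree that the pointer is balanced near the crest at about 5.5, so the finger stopped a little short. I'll go back down on the same side and push a little farther.

Call:
drive_tool(
  increments=[
    {"delta_pos": [0, 0, 15], "turn": 0, "jaw": -1},
    {"delta_pos": [0, 0, 25], "turn": 0, "jaw": -1},
    {"delta_pos": [0, 0, 20], "turn": 0, "jaw": -1},
    {"delta_pos": [0, 0, 10], "turn": 0, "jaw": -1},
    {"delta_pos": [-3, 0, 0], "turn": 0, "jaw": -1},
    {"delta_pos": [-3, 0, 0], "turn": 0, "jaw": -1},
    {"delta_pos": [-2, 0, 0], "turn": 0, "jaw": -1},
    {"delta_pos": [0, 0, 0], "turn": 0, "jaw": -1},
  ],
)

```text
time: 9.82
tool_pos: [0.5088, 0.041, 0.2438]
tcp_rot: [2.956, 1.063, 0.003]
wrist_force: [0.0, -0.1, 0.2]
width: -0.001
grip_force: 0.0
```

Call:
drive_tool(
  increments=[
    {"delta_pos": [-1.2, 0.7, 0], "turn": 0.04, "jaw": -1},
    {"delta_pos": [-1.2, 0.7, 0], "turn": 0.04, "jaw": -1},
    {"delta_pos": [-1.2, 0.7, 0], "turn": 0.04, "jaw": -1},
    {"delta_pos": [-0.5, 0, 0], "turn": 0, "jaw": -1},
    {"delta_pos": [0, 0, 0], "turn": 0, "jaw": -1},
    {"delta_pos": [0, 0, 0], "turn": 0, "jaw": -1},
  ],
)

```text
time: 10.32
tool_pos: [0.5069, 0.0371, 0.2435]
tcp_rot: [3.014, 0.886, 0.002]
wrist_force: [-0.2, 0.5, -0.1]
width: 0.002
grip_force: 0.0
```

```bash
cat >> h.py <<'E'
def look(f):
    rel();p=np.load('sh.npy');L=[]
    for n,(x,y,w,h) in (('scene',(280,230,35,40)),('side',(290,215,60,50))):
        shot(n,n+f)
        c=cv2.resize(cv2.imread('pics/'+n+f)[y:y+h,x:x+w],(400,400),interpolation=2)
        g=lambda q:tuple(int(v) for v in ((w2pix(n+f,q)-[x,y]+.5)*[400/w,400/h]))
        for k,col in((5,(0,0,255)),(5.5,(255,0,0)),(6,(0,200,0))):
            a=p[2]+np.radians(120-30*k)
            cv2.circle(c,g([p[0]+.046*np.cos(a),p[1]+.046*np.sin(a),.084]),4,col,-1)
        L.append(c)
    cv2.imwrite('pics/look'+f,np.hstack(L))
E
python3 -c "
from h import *
look('6.png')"
```

```text
t 10.3167 yaw 32.8 push-step 5.96 d,r [17.6 28.5] tipz 70.5 button [-86.5  53.7] tilt [ 0.002  0.    -1.   ] F [-0.22  0.55 -0.07] w 0.002 q6 1.02
```

View pics/look6.png

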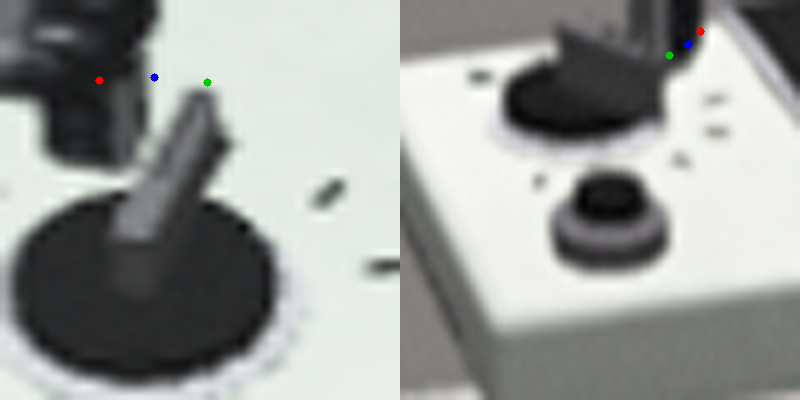

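The fin's tip is now at about (200,92), matching the step 6 mark (207,82), with a gap to the finger. I'll back off, rise, and go over the button: after backing off 8 mm, the offset is about (-94.5, 53.7) in the tool frame.

Call:
drive_tool(
  increments=[
    {"delta_pos": [4, 0, 0], "turn": 0, "jaw": -1},
    {"delta_pos": [4, 0, 0], "turn": 0, "jaw": -1},
    {"delta_pos": [0, 0, -15], "turn": 0, "jaw": -1},
    {"delta_pos": [0, 0, -25], "turn": 0, "jaw": -1},
    {"delta_pos": [0, 0, -20], "turn": 0, "jaw": -1},
    {"delta_pos": [0, 0, -10], "turn": 0, "jaw": -1},
    {"delta_pos": [0, 0, 0], "turn": 0, "jaw": -1},
  ],
)

```text
time: 11.0
tool_pos: [0.5149, 0.0417, 0.3156]
tcp_rot: [3.013, 0.884, 0.009]
wrist_force: [0.5, 0.4, -0.4]
width: 0.0
grip_force: 0.0
```

Call:
drive_tool(
  increments=[
    {"delta_pos": [-10, 6, 0], "turn": 0, "jaw": -1},
    {"delta_pos": [-20, 12, 0], "turn": 0, "jaw": -1},
    {"delta_pos": [-24, 13, 0], "turn": 0, "jaw": -1},
    {"delta_pos": [-22, 12, 0], "turn": 0, "jaw": -1},
    {"delta_pos": [-14, 8, 0], "turn": 0, "jaw": -1},
    {"delta_pos": [-4.5, 2.7, 0], "turn": 0, "jaw": -1},
    {"delta_pos": [0, 0, 0], "turn": 0, "jaw": -1},
    {"delta_pos": [0, 0, 0], "turn": 0, "jaw": -1},
  ],
)

```text
time: 11.67
tool_pos: [0.4624, -0.0549, 0.3118]
tcp_rot: [-3.014, -0.882, 0.002]
wrist_force: [-0.1, 0.5, -0.5]
width: 0.007
grip_force: 0.0
```

```bash
python3 -c "
from h import *
look('7.png')
c=cv2.imread('pics/side7.png')[150:310,240:400];d=cv2.resize(c,(400,400),interpolation=2)
a=cv2.imread('pics/look7.png');cv2.imwrite('pics/l7.png',np.hstack([a[:,:400],d]))"
```

```text
t 11.6667 yaw 32.6 push-step 5.96 d,r [-69.9  81.4] tipz 138.8 button [1.3 0.9] tilt [-0.001  0.001 -1.   ] F [-0.08  0.51 -0.46] w 0.007 q6 0.83
```

View pics/l7.png

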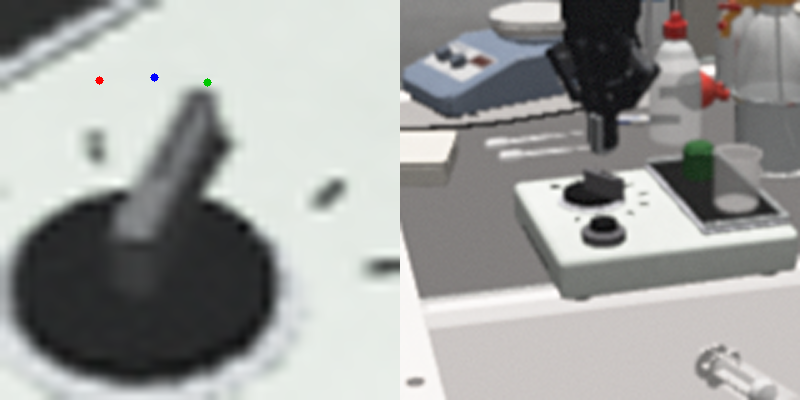

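With the finger away, the fin covers bar 6 (tip at (200,92)). Bars 5 (95,147) and 7 (328,193) are clear on either side, and the fingertip is above the button. I'll descend to just above it.

Call:
drive_tool(
  increments=[
    {"delta_pos": [1.3, 0.9, 10], "turn": 0, "jaw": -1},
    {"delta_pos": [0, 0, 20], "turn": 0, "jaw": -1},
    {"delta_pos": [0, 0, 18], "turn": 0, "jaw": -1},
    {"delta_pos": [0, 0, 10], "turn": 0, "jaw": -1},
    {"delta_pos": [0, 0, 5], "turn": 0, "jaw": -1},
    {"delta_pos": [0, 0, 0], "turn": 0, "jaw": -1},
    {"delta_pos": [0, 0, 0], "turn": 0, "jaw": -1},
    {"delta_pos": [0, 0, 0], "turn": 0, "jaw": -1},
  ],
)

```text
time: 12.43
tool_pos: [0.465, -0.0548, 0.2505]
tcp_rot: [3.014, 0.885, 0.002]
wrist_force: [0.2, 1.0, 0.3]
width: -0.002
grip_force: 0.0
```

Call:
drive_tool(
  increments=[
    {"delta_pos": [0, 0, 1], "turn": 0, "jaw": -1},
    {"delta_pos": [0, 0, 1], "turn": 0, "jaw": -1},
    {"delta_pos": [0, 0, 1], "turn": 0, "jaw": -1},
    {"delta_pos": [0, 0, 0], "turn": 0, "jaw": -1},
    {"delta_pos": [0, 0, 0], "turn": 0, "jaw": -1},
  ],
)

```text
time: 12.85
tool_pos: [0.4643, -0.0549, 0.2468]
tcp_rot: [3.014, 0.884, 0.0]
wrist_force: [0.6, -0.1, 0.1]
width: -0.002
grip_force: 0.0
```

Call:
drive_tool(
  increments=[
    {"delta_pos": [0, 0, 1], "turn": 0, "jaw": -1},
    {"delta_pos": [0, 0, 1], "turn": 0, "jaw": -1},
    {"delta_pos": [0, 0, 0], "turn": 0, "jaw": -1},
    {"delta_pos": [0, 0, 0], "turn": 0, "jaw": -1},
  ],
)

```text
time: 13.18
tool_pos: [0.4645, -0.0549, 0.2448]
tcp_rot: [3.014, 0.885, 0.0]
wrist_force: [-0.5, -0.2, 1.6]
width: -0.0
grip_force: 0.8
```

```bash
python3 -c "
from h import *
rel()"
```

```text
t 13.1833 yaw 32.7 push-step 5.96 d,r [-68.   82.9] tipz 71.8 button [-0.8 -0.6] tilt [ 0. -0. -1.] F [-0.46 -0.22  1.64] w -0.0 q6 0.83
```

Call:
drive_tool(
  increments=[
    {"delta_pos": [0, 0, 1], "turn": 0, "jaw": -1},
    {"delta_pos": [0, 0, 1], "turn": 0, "jaw": -1},
    {"delta_pos": [0, 0, 0], "turn": 0, "jaw": -1},
    {"delta_pos": [0, 0, 0], "turn": 0, "jaw": -1},
  ],
)

```text
time: 13.52
tool_pos: [0.4645, -0.0549, 0.2428]
tcp_rot: [3.014, 0.884, 0.0]
wrist_force: [-0.7, -0.2, 3.0]
width: -0.002
grip_force: 1.4
```

Call:
drive_tool(
  increments=[
    {"delta_pos": [0, 0, 1], "turn": 0, "jaw": -1},
    {"delta_pos": [0, 0, 0], "turn": 0, "jaw": -1},
    {"delta_pos": [0, 0, 0], "turn": 0, "jaw": -1},
  ],
)

```text
time: 13.77
tool_pos: [0.4645, -0.0549, 0.2418]
tcp_rot: [3.014, 0.884, 0.001]
wrist_force: [-0.3, -0.8, 3.9]
width: 0.0
grip_force: 1.7
```

Call:
drive_tool(
  increments=[
    {"delta_pos": [0, 0, 1], "turn": 0, "jaw": -1},
    {"delta_pos": [0, 0, 0], "turn": 0, "jaw": -1},
    {"delta_pos": [0, 0, 0], "turn": 0, "jaw": -1},
  ],
)

```text
time: 14.02
tool_pos: [0.4645, -0.0549, 0.2408]
tcp_rot: [3.014, 0.884, 0.0]
wrist_force: [0.5, -0.9, 4.1]
width: -0.002
grip_force: 2.0
```

Call:
drive_tool(
  increments=[
    {"delta_pos": [0, 0, 0.8], "turn": 0, "jaw": -1},
    {"delta_pos": [0, 0, 0], "turn": 0, "jaw": -1},
    {"delta_pos": [0, 0, 0], "turn": 0, "jaw": -1},
  ],
)

```text
time: 14.27
tool_pos: [0.4645, -0.0549, 0.24]
tcp_rot: [3.014, 0.884, 0.001]
wrist_force: [0.3, 0.6, 4.3]
width: 0.003
grip_force: 2.2
```

Call:
drive_tool(
  increments=[
    {"delta_pos": [0, 0, 0.6], "turn": 0, "jaw": -1},
    {"delta_pos": [0, 0, 0], "turn": 0, "jaw": -1},
    {"delta_pos": [0, 0, 0], "turn": 0, "jaw": -1},
  ],
)

```text
time: 14.52
tool_pos: [0.4645, -0.0549, 0.2395]
tcp_rot: [3.014, 0.884, 0.001]
wrist_force: [-0.3, -1.0, 5.6]
width: -0.001
grip_force: 2.5
```

Call:
drive_tool(
  increments=[
    {"delta_pos": [0, 0, 0.5], "turn": 0, "jaw": -1},
    {"delta_pos": [0, 0, 0], "turn": 0, "jaw": -1},
    {"delta_pos": [0, 0, 0], "turn": 0, "jaw": -1},
  ],
)

```text
time: 14.77
tool_pos: [0.4646, -0.0549, 0.2394]
tcp_rot: [3.014, 0.885, 0.0]
wrist_force: [-1.5, -0.4, 8.3]
width: -0.002
grip_force: 4.2
```

Call:
drive_tool(
  increments=[
    {"delta_pos": [0, 0, -3], "turn": 0, "jaw": -1},
    {"delta_pos": [0, 0, -5], "turn": 0, "jaw": -1},
    {"delta_pos": [0, 0, -15], "turn": 0, "jaw": -1},
    {"delta_pos": [0, 0, -25], "turn": 0, "jaw": -1},
    {"delta_pos": [0, 0, -20], "turn": 0, "jaw": -1},
    {"delta_pos": [0, 0, 0], "turn": 0, "jaw": -1},
    {"delta_pos": [0, 0, 0], "turn": 0, "jaw": -1},
    {"delta_pos": [0, 0, 0], "turn": 0, "jaw": -1},
  ],
)

```text
time: 15.43
tool_pos: [0.4636, -0.0547, 0.3057]
tcp_rot: [-3.014, -0.884, 0.003]
wrist_force: [-0.3, -0.8, 0.1]
width: 0.001
grip_force: 0.0
```

```bash
python3 -c "
from h import *
rel(); shot('scene','s9.png'); shot('side','d9.png')
I=lambda n:cv2.imread('pics/'+n)
# fin region and platform items unchanged vs before press; button region vs start
print('fin',cv2.absdiff(I('s9.png'),I('scene7.png'))[230:270,280:315].max())
print('button side',cv2.absdiff(I('d9.png'),I('side7.png'))[232:252,305:340].max())
d=cv2.absdiff(I('s9.png'),I('scene1.png')); print('bottle',d[218:242,250:268].max(),'beaker',d[193:224,275:296].max())"
```

```text
t 15.4333 yaw 32.7 push-step 5.96 d,r [-69.1  81.8] tipz 132.7 button [0.4 0.5] tilt [-0.002  0.    -1.   ] F [-0.29 -0.76  0.05] w 0.001 q6 0.83
fin 5
button side 8
bottle 12 beaker 13
```

The button hit its stop: 8.3 N with no further travel. It has come up again, and the pointer, beaker and small bottle are unchanged in the pictures.

```bash
python3 -c "
from workcell import bot
print(bot.finish_job())"
```

```text
the job is handed in; nothing more can be done
None
```

I pushed the selector from step 2 to step 6, then pressed the start button fully down and let it come up. The last pictures show the pointer on step 6 and the beaker and small bottle where they stood. The job is handed in, but the hand-in returned no verdict.

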